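# Raise the tile easel to its taped mark and hold it

### The job

Get this tile ready for painting: take the loop tool off the tile and lay it flat in the empty part of the tool tray, then lift the easel's board by its bar handle until the pointer on the board's edge lies on the strip of masking tape on the slotted quadrant, with the tile still resting on the board at its ledge. Finish while still holding the handle, with the board kept steady at the tape so that a colleague can tighten the wing nuts: do not let go, and leave everything else where it is.

Things in the scene. Friction and masses are not known exactly. Their poses are not given: they have to be found in the camera images.
- easel: Tile easel, fixed: base 320 (x) by 292 (y) by 21 mm high under a hinged board. Origin: underside centre, on the table; x from the hinge edge (near the robot) to the handle edge, z up. Hinge axis: along y at x = -150, z = 30 mm. At each side, y = -150 and +150, stands a slotted dark steel quadrant 4 mm thick, radius 200 to 232 mm about that axis, up to 215 mm above the table.
- board (a joint): Angle of the easel's board (rad): 0 flat (start), growing as the handle edge rises, at most 0.90. It swings freely about the near edge and falls flat if let go: about 3 to 7 N of lift at the handle holds it. Board: wood, 300 mm from hinge to far edge, 280 wide, 12 thick, mid-thickness on the hinge axis; a ledge 12 mm wide, 14 high runs along its hinge edge, on top.
- board_face (a point): Centre of the board's upper face, 152 mm from the hinge axis along the board and 6 mm above it. Axes turn with the board: x from hinge edge to handle edge, z out of the face.
- handle_grip (a point): Centre of the steel bar handle near the board's far edge: round bar 12 mm thick, straight for 108 mm along the board's y, on two posts 120 mm apart. 40 mm above the board's face (34 mm free beneath the bar): 268 mm from the hinge axis along the board and 46 mm out from it. Axes turn with the board, as those of board_face.
- pointer (a point): Near the tip of the thin brass pointer, 3 mm wide, on the washer of the board's right-hand (easel -y) wing nut, just outside the quadrant's outer face: 228 mm from the hinge axis, in line with it and the board's middle thickness. It travels along the quadrant as the board rises.
- tape (a joint): Angle of the masking tape strip about the hinge axis (rad), counted as the board's angle is: the board is at the mark when the two are equal. Between 0.40 and 0.72, different each time; it is stuck fast.
- tape_mark (a point): Middle of the strip of pale masking tape, 22 mm wide along the arc, folded over the rim of the right-hand (easel -y) quadrant, 228 mm from the hinge axis; its tail sticks out 20 mm sideways from the rim, away from the board. The pointer meets this point when the board is at the mark.
- tile: Square unglazed tile, 150 x 150 x 9 mm, 0.36 kg, loose, lying on the board about 2 mm from the ledge. Origin: centre of its underside; z up through the tile.
- loop_tool: Potter's loop (turning) tool, 190 mm long, loose, about 55 g: wooden handle 110 mm long, 16 wide, 14 high, with a flat steel loop at each end. Lies on the tile, more or less across the easel. Origin: centre of its underside, under the middle of the handle; its x runs along it, z up.
- tray: Wooden tool tray, open on top, fixed: 250 (its x) by 150 (its y) by 35 mm high, walls and floor 6 mm. A rib along its x at y = +41 mm, 27 mm high, parts off a narrow slot (with a brush and a stick) from the empty part. Origin: centre of the underside on the table. It stands to the left or the right of the easel.
- tray_floor (a point): Centre of the floor of the tray's empty part (238 mm along x by 112 mm along y inside), 6 mm above the table, 18 mm from the tray's centre towards its -y; axes as the tray's.
- bowl_a: Bystander: buff biscuit tea bowl upside down, 92 mm wide, 46 high, beyond the easel. Origin: centre of the underside.
- dish: Bystander: small white dish, 88 mm wide, 24 high, beside the easel's far left. Origin: centre of the underside.
- water_pot: Bystander: small dark pot, 68 mm wide, 48 high, beside the easel's far right. Origin: centre of the underside.
- prop: Bystander: pale upright kiln prop, 32 mm thick, 50 high, by the near left corner of the easel. Origin: centre of the underside.
There are look-alikes about, which are no part of the job. Of the things that look like the tile, the middle-sized one is meant.

How it is judged:
On the way, in this order (a step that is already met when the one before it is completed fails the run):
1. the loop tool lies flat in the tray's empty part, let go, while the board is still down (x of loop_tool in the frame of tray_floor between -0.045 and 0.045 m and y of loop_tool in the frame of tray_floor between -0.058 and 0.058 m and z of loop_tool in the frame of tray_floor below 0.018 m and angle between loop_tool's own x axis and vertical between 1.4 and 1.74 rad and contact force between the fingers and loop_tool below 0.1 N and linear speed of loop_tool below 0.02 m/s and value of joint board below 0.1 rad), for 0.2 s.
2. the board is raised by its handle until the pointer lies on the tape (distance between pointer and tape_mark below 0.01 m and contact force between the fingers and handle_bar above 1.5 N), for 0.2 s.
At the end, for the whole second after the job is handed in: Pointer within 10 mm of the tape's middle, board still (under 0.06 rad/s), fingers bearing on the handle with over 1.5 N; tile flat on the board within 30 mm of the ledge and 60 mm of its middle line, untouched by the fingers; loop tool flat, released, in the tray's empty part (all of step 2 and velocity of joint board between -0.06 and 0.06 rad/s and x of loop_tool in the frame of tray_floor between -0.045 and 0.045 m and y of loop_tool in the frame of tray_floor between -0.058 and 0.058 m and z of loop_tool in the frame of tray_floor below 0.018 m and angle between loop_tool's own x axis and vertical between 1.4 and 1.74 rad and contact force between the fingers and loop_tool below 0.1 N and linear speed of loop_tool below 0.02 m/s and x of tile in the frame of board_face between -0.08 and -0.03 m and y of tile in the frame of board_face between -0.06 and 0.06 m and z of tile in the frame of board_face between -0.004 and 0.006 m and contact force between the fingers and tile below 0.1 N); the arm keeps its last pose, push and grip.
It fails at once if a bystander (bowl, dish, pot or prop) was pushed more than 15 mm (distance of any of bowl_a, dish, water_pot, prop from where it was at the start of the episode above 0.015 m).
It fails at once if the tape mark was pushed out of its place (distance of tape_mark from where it was at the start of the episode above 0.006 m).
It also fails if it takes over 58 s, if anything falls off the work surface, if the arm or the gripper's body presses on something with over 40 N, if the wrist force passes 120 N, or if a joint passes its speed limit or range.

### The arm

A 6-joint arm with a two-finger parallel gripper is mounted at the origin on the work surface. World frame = base frame: x ahead of the robot, y to its left, z up, the work surface at z = 0. Lengths are in m, angles in rad, forces in N, time in s.
With the tool pointing down it reaches from about 0.25 to 0.775 m from the base axis. Payload 4 kg.
Tool frame: the origin (TCP) lies on the centre line of the jaws, within the pads' length; the fingertips stand 25 mm ahead of it and the grasp point (between the pads) lies 6 mm ahead of it; z points along the fingers, y is the line along which they close (so a half turn about z gives the same grasp; the last joint's range is limited). The gripper opens to 94 mm and grips with 3 to 60 N. Pads are 16 mm wide; open, the fingers measure 119 mm over their backs; the gripper's body (75 mm by 177 mm) begins 78 mm behind the grasp point.
Start: joints at [-1.227, 0.087, 1.371, -0, 1.684, -0.103], TCP at [0.238, -0.496, 0.231] pointing down, gripper open.
Joint ranges: [-3.1, 3.1], [-0.76, 2.03], [0.27, 2.55], [-1.08, 4.22], [0.17, 2.65], [-2.57, 2.57]. Speed limits (rad/s): [2.79, 2.79, 3.14, 3.14, 3.14, 3.14].

### API

Orientations are given as [roll, pitch, yaw] about the fixed x, y, z axes, in that order (R = Rz(yaw) Ry(pitch) Rx(roll)).
In Python, from bench import sensors, optics, ticket gives the robot as it stands.
- The arm moves only by the tool send_rows, never from a script. Its argument "rows" is a list of rows, each a list of 6 numbers: the shift along the world's x, y, z in mm, then the turn, a rotation vector about the world's x, y, z in rad. In form: [[x, y, z, wx, wy, wz], ...]. A call has 1 to 8 rows; each row shifts and turns the commanded pose from where the row before left it; what a row does not reach is not made up. A row lasts 1/12 s, in which the tool goes at most 41.7 mm and 7.16 degrees, less where a joint would pass 70% of its speed; a pose out of reach is approached as far as the arm can. A call is refused whole if a number of a shift passes 41.7 or a number of a turn 0.125, either way. A call with a gripper value outside its range is refused whole. "grip" is the finger opening in mm, from 0 to 94, set as the call begins (left out, the last holds). The fingers move at their own pace and stop on an object; the grip force is fixed at half the most. Time passes only in rows, so rows that do not move let the fingers close. It gives the time, the measured TCP pose, the force, the opening and the grip force at its end, in the units of the state.
- sensors.get_obs(): the state, without advancing time (a new reading comes with each control period).
- optics.snapshot(name): name is "scene" or "side" or "wrist"; returns the picture (480x640x3 uint8, red, green, blue); there is no depth.
- optics.camera_model(name): a dict with "vertical_fov" (degrees; the focal length in pixels is half the picture's height over the tangent of half this angle, whatever the lens; pixels are square), "cx", "cy" (the principal point, pixels), "R" (3x3) and "t" (3): a world point X has camera coordinates R X + t. Camera axes: x right, y down, z forward; pixel columns grow to the right and rows downward; lengths in m; the calibration is good to about 2 mm. A picture is of the moment at which its call begins: read the wrist's pose just before it. camera_model takes no time and is no camera call; for the wrist camera it gives the pose at the moment of the call.
- ticket.close_job(): hands the job in; it is judged then, once.
The state is a dict: "time": time; "joint_positions": joint angles; "qvel": joint speeds; "joint_torque": joint torques, N m; "tool_pos": TCP position; "ee_rot": TCP orientation; "wrist_force": force on the tool from outside, world axes, zero at the start; "wrist_torque": the same for the moment, N m; "width": finger opening in m; "finger_force": force on a finger pad.
Only numpy, scipy, OpenCV 4.12 (cv2) and the standard library are available. Lean on these libraries where they do the work, as an engineer would, in place of code of your own. Each camera call takes 0.05 s, during which the arm holds its last target. There are 200 camera calls.

## Working session

There is one attempt and no reset: what is moved stays moved. The work goes in short steps, Python scripts to look and compute and a tool call to move; the robot and the scene stay as the last step left them, time stands still between calls to the robot, and variables do not carry over. Pictures are saved under pics/ and viewed, at most 10 in all, crops included, and the job is handed in when it is done.

Besides the shell and the picture viewer there is one more tool, called as a command line: name --pt "numbers of a row" for each row, then --argument value for the rest. send_rows: Moves the arm, as the interface text tells. Its arguments: {"type":"object","properties":{"rows":{"type":"array"},"grip":{"type":"number"}},"required":["rows"]}

```bash
mkdir -p pics; cat > h.py <<'E'
import numpy as np, cv2
from bench import sensors, optics, ticket
def snap(n,f):
    im=optics.snapshot(n); cv2.imwrite('pics/'+f+'.png',im[:,:,::-1]); return im
def ray(n,u,v,m=None):
    m=m or optics.camera_model(n); f=240/np.tan(np.radians(m['vertical_fov'])/2)
    R=np.array(m['R']);t=np.array(m['t'])
    return -R.T@t, R.T@np.array([(u-m['cx'])/f,(v-m['cy'])/f,1])
def atz(n,u,v,z,m=None):
    o,d=ray(n,u,v,m); return o+d*(z-o[2])/d[2]
def proj(n,X,m=None):
    m=m or optics.camera_model(n); f=240/np.tan(np.radians(m['vertical_fov'])/2)
    c=np.array(m['R'])@np.array(X)+np.array(m['t']); return np.array([m['cx']+f*c[0]/c[2],m['cy']+f*c[1]/c[2]])
E
python3 - <<'E'
from h import *
snap('scene','a');snap('side','b')
for n in('scene','side','wrist'):
    m=optics.camera_model(n);print(n,m)
print(sensors.get_obs())
E
```

```text
scene {'vertical_fov': 44.11153594480732, 'cx': 323.6092184739812, 'cy': 239.42015593840952, 'R': array([[ 0.45088383,  0.89248512, -0.01319383],
       [ 0.65936844, -0.34300341, -0.66901564],
       [-0.60161203,  0.29294874, -0.74313121]]), 't': array([-0.23054829, -0.26750938,  1.56888221])}
side {'vertical_fov': 42.622264903771146, 'cx': 328.0725030259326, 'cy': 249.72567677448149, 'R': array([[-0.99520243, -0.09746126, -0.00856834],
       [-0.05920112,  0.66960649, -0.74035287],
       [ 0.07789315, -0.73629373, -0.67216382]]), 't': array([0.47896599, 0.10913053, 1.31480417])}
wrist {'vertical_fov': 64.49788107095549, 'cx': 313.80989394096486, 'cy': 241.84692140678123, 'R': array([[ 0.43216467, -0.90179096, -0.0026012 ],
       [-0.86656579, -0.41607863,  0.27557632],
       [-0.24959453, -0.11684024, -0.96127568]]), 't': array([-0.54888268, -0.02764594,  0.3924789 ])}
{'time': 0.1, 'joint_positions': array([-1.22708561e+00,  8.78968261e-02,  1.37207697e+00, -1.59932578e-05,
        1.68359690e+00, -1.03072096e-01]), 'qvel': array([ 0.00052966, -0.00092047, -0.00194581,  0.00189809, -0.00039895,
       -0.00035535]), 'joint_torque': array([ 2.21375929e-03, -3.41250372e+01, -3.03301227e+01,  7.19752349e-02,
        3.04274890e-02, -8.61991839e-05]), 'tool_pos': array([ 0.23749364, -0.49559753,  0.22942584]), 'ee_rot': array([-3.13962348e+00, -1.87709079e-04,  4.46780842e-01]), 'wrist_force': array([ 0.4092472 , -0.07909615,  0.12742771]), 'wrist_torque': array([-0.03911398, -0.01592888, -0.0086729 ]), 'finger_force': 0.0, 'width': 0.09378443434236648}
```

View pics/a.png

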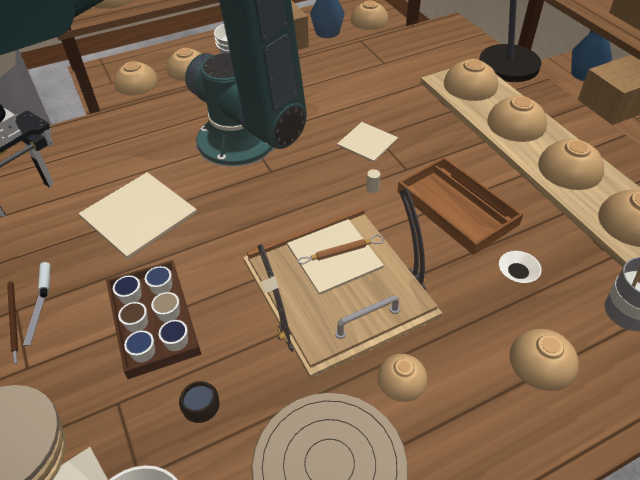

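View pics/b.png

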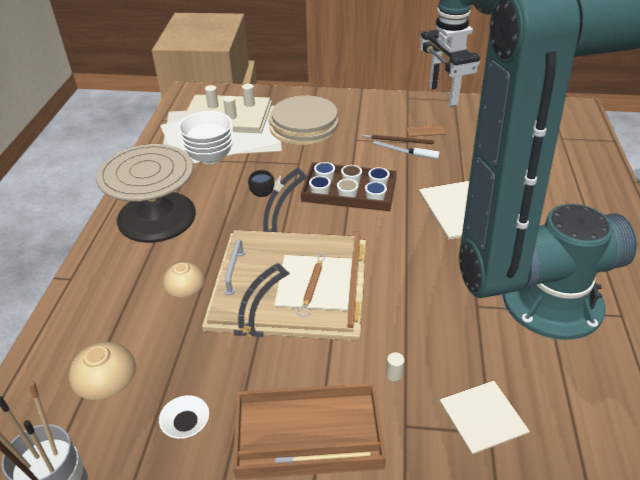

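The scene view shows the tile with the tool on the easel at about (335,250). The tape is at (270,285) on the quadrant and the tray is at (460,200), on the robot's left. The side view shows the tray's slot on the outer (+y) side. I'll enlarge both.

```bash
python3 - <<'E'
from h import *
a=cv2.imread('pics/a.png');b=cv2.imread('pics/b.png')
cv2.imwrite('pics/a1.png',cv2.resize(a[190:390,235:500],None,fx=3,fy=3,interpolation=cv2.INTER_CUBIC))
cv2.imwrite('pics/b1.png',cv2.resize(b[220:480,195:405],None,fx=2.3,fy=2.3,interpolation=cv2.INTER_CUBIC))
E
```

```text
(no output)
```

View pics/a1.png

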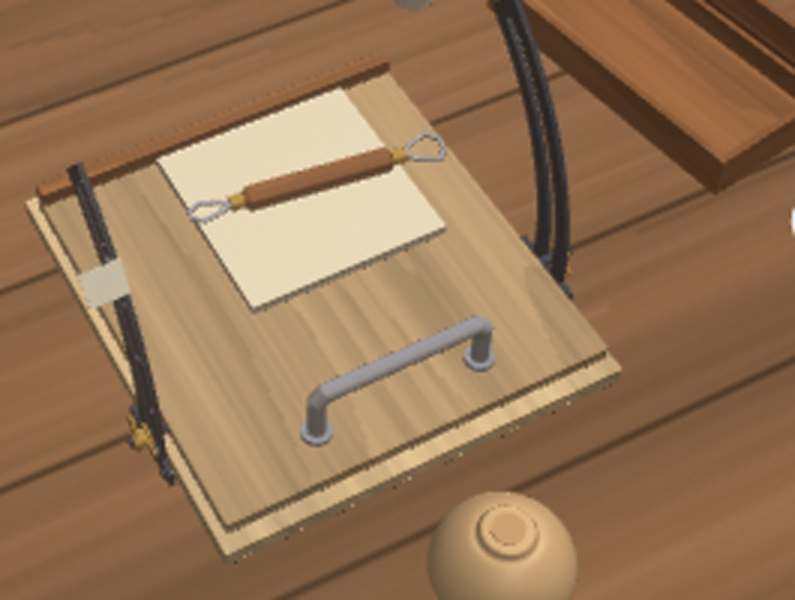

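View pics/b1.png

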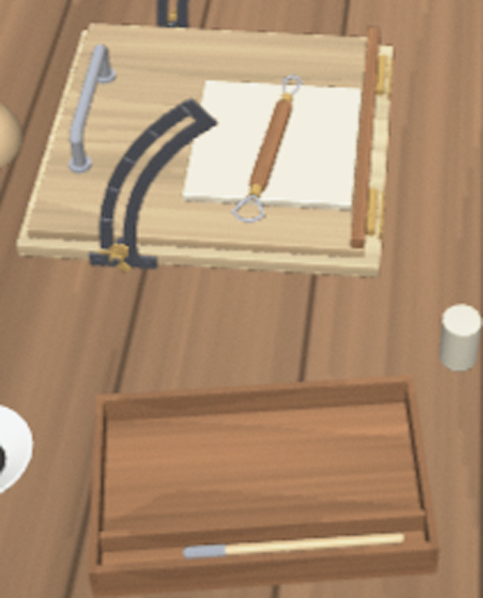

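The crops show the bar handle ends (crop a1: 320,395 and 487,325), the board corners (230,527 and 607,352), the tape patch centred at (105,283), and the tool handle from (247,197) to (393,158). I'll fit the poses from these.

```bash
cat > fit.py <<'E'
from h import *
from scipy.optimize import least_squares
M={n:optics.camera_model(n) for n in('scene','side')}
S=lambda u,v:('scene',u/3+235,v/3+190)
D=lambda u,v:('side',u/2.3+195,v/2.3+220)
def W(p,X): c,s=np.cos(p[2]),np.sin(p[2]); return np.array([p[0]+c*X[0]-s*X[1],p[1]+s*X[0]+c*X[1],X[2]])
def fit(obs,p0):
    f=lambda p:np.concatenate([proj(o[0],W(p,X),M[o[0]])-o[1:] for o,X in obs])
    r=least_squares(f,p0,loss='soft_l1'); print(r.x.round(4),'res',r.fun.round(1)); return r.x
E
python3 - <<'E'
from fit import *
k=1e-3
e=fit([(S(230,527),(.15,-.14,.036)),(S(607,352),(.15,.14,.036)),(S(228,550),(.16,-.146,.021)),(S(621,370),(.16,.146,.021)),
 (S(320,395),(.118,-.058,.076)),(S(486,325),(.118,.058,.076)),
 (D(86,25),(.15,-.14,.036)),(D(30,238),(.15,.14,.036)),(D(100,50),(.118,-.058,.076)),(D(76,142),(.118,.058,.076)),(D(379,262),(-.16,.146,.021))],[.5,0,0])
t=fit([(D(104,400),(.125,-.075,.035)),(D(410,382),(-.125,-.075,.035)),(D(92,580),(.125,.075,.035)),(D(436,548),(-.125,.075,.035)),
 (('scene',475,238),(.125,-.075,.035)),(('scene',399,183),(-.125,-.075,.035)),(('scene',446,160),(-.125,.075,.035)),(('scene',522,213),(.125,.075,.035))],[.45,.3,0])
print('floor',W(t,(0,-.018,.006)))
l=fit([(S(247,197),(-.055,0,.053)),(S(393,158),(.055,0,.053)),(D(257,190),(.055,0,.053)),(D(287,97),(-.055,0,.053))],[.45,0,1.5])
ti=fit([(S(157,158),(-.075,-.075,.045)),(S(342,88),(-.075,.075,.045)),(S(445,228),(.075,.075,.045)),(S(253,307),(.075,-.075,.045)),
 (D(205,81),(.075,-.075,.045)),(D(361,88),(-.075,-.075,.045)),(D(358,206),(-.075,.075,.045)),(D(185,197),(.075,.075,.045))],[.45,0,0])
o,d=ray(*S(105,283))
for y,r in((-.16,.232),(-.165,.232),(-.155,.232)):
    n=np.array([-np.sin(e[2]),np.cos(e[2]),0]); c=W(e,(-.15,y,.03))
    P=o+d*(n@(c-o))/(n@d); v=P-c; print('tape',y,np.arctan2(v[2],v@np.array([np.cos(e[2]),np.sin(e[2]),0])),np.linalg.norm(v))
for a in(.4,.5,.6,.7): print(a,(proj('scene',W(e,(-.15+.232*np.cos(a),-.162,.03+.232*np.sin(a))),M['scene'])-[235,190])*3)
E
```

```text
[0.5658 0.0064 0.0252] res [-0.5 -0.6  0.9 -3.2 -0.   1.6  0.8 -2.2  0.5 -0.3 -1.5 -1.6 -0.1 -1.2
 -1.9 -3.6 -0.9 -1.2 -0.6 -4.1  0.5  0.9]
[0.479  0.3675 0.1738] res [-3.4 -0.9  1.5 -2.6 -1.3 -1.2  2.3  1.2  2.   4.5 -0.1 -3.2 -1.3 -5.3
  2.  -1. ]
floor [0.48215984 0.34977441 0.006     ]
[0.5092 0.0435 1.4487] res [-0.8 -0.7 -0.2 -1.5 -0.6 -1.1 -1.2  2.7]
[0.507  0.0289 0.0174] res [-0.4 -1.2 -0.6 -2.   0.9 -2.6  0.2 -1.1 -0.1 -0.4 -0.3 -0.2 -2.8 -0.9
 -1.2 -1. ]
tape -0.16 0.6070440400590753 0.23148773399928474
tape -0.165 0.6378727953113572 0.2548541499366035
tape -0.155 0.5693386160507177 0.20839053346783112
0.4 [124.26894963 355.05350674]
0.5 [114.37921242 321.98031065]
0.6 [102.99836281 287.02844631]
0.7 [ 90.27734042 250.7201553 ]
```

send_rows --pt "16 32 14 0 0 0.06" --pt "17 34 14 0 0 0.063" --pt "17 34 14 0 0 0.063" --pt "17 34 14 0 0 0.063" --pt "17 34 14 0 0 0.063" --pt "17 34 14 0 0 0.063" --pt "17 34 14 0 0 0.063" --pt "17 34 12 0 0 0.063" --grip 60

```text
time: 0.77
tool_pos: [0.3729, -0.2242, 0.3412]
ee_rot: [3.141, -0.0, 0.95]
wrist_force: [0.8, 0.2, 0.0]
width: 0.0603
finger_force: 0.0
```

send_rows --pt "17 34 0 0 0 0.063" --pt "17 34 0 0 0 0.063" --pt "17 34 0 0 0 0.063" --pt "17 34 0 0 0 0.063" --pt "17 34 0 0 0 0.063" --pt "17 34 0 0 0 0.063" --pt "17 34 0 0 0 0.063" --pt "17 33 0 0 0 0.063"

```text
time: 1.43
tool_pos: [0.5089, 0.047, 0.3401]
ee_rot: [-3.141, 0.0, 1.455]
wrist_force: [-0.1, -0.8, 0.6]
width: 0.0602
finger_force: 0.0
```

```bash
python3 - <<'E'
from h import *
import json
o=sensors.get_obs();print(o['time'],o['tool_pos'],o['ee_rot'],o['qvel'].round(3),o['joint_positions'])
m=optics.camera_model('wrist');snap('wrist','w1')
m=optics.camera_model('wrist')
json.dump({k:np.array(v).tolist() for k,v in m.items()},open('w1.json','w'))
print(np.array(m['R']),-np.array(m['R']).T@m['t'])
im=cv2.imread('pics/w1.png');cv2.imwrite('pics/w1b.png',cv2.resize(im,(800,600),interpolation=cv2.INTER_CUBIC))
E
```

```text
1.4333 [0.5089142 0.0470413 0.3400584] [-3.14104501e+00  1.49202604e-04  1.45543024e+00] [ 0.807  0.517 -0.508 -0.009 -0.011  0.054] [-1.87386501e-02  5.18358743e-03  1.24073675e+00 -1.00971698e-04
  1.89623180e+00  9.65952221e-02]
[[ 0.99436539 -0.10600082 -0.00114138]
 [-0.10174176 -0.95732506  0.2705131 ]
 [-0.02976728 -0.26887273 -0.96271562]] [0.52047604 0.13222788 0.49313133]
```

View pics/w1b.png

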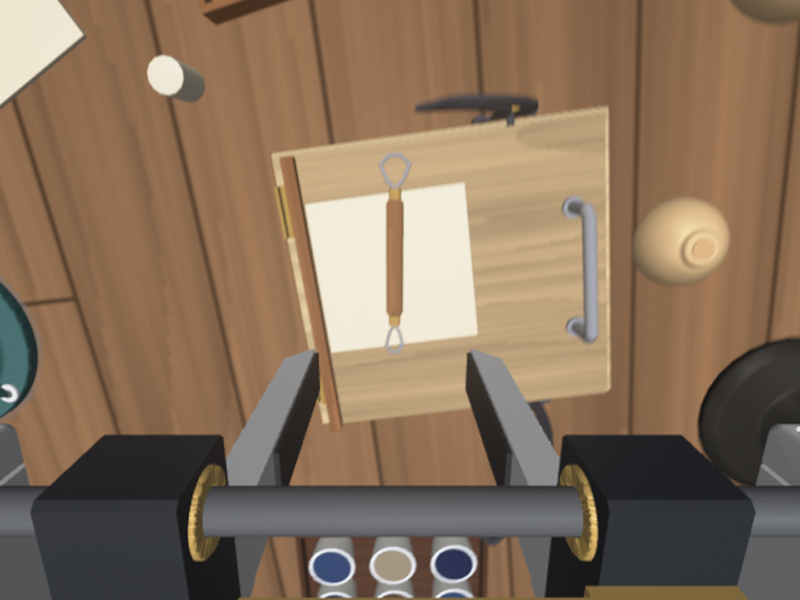

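The wrist view shows the tool lying vertically on the tile at (395,255), but the arm was still moving. I'll retake it at rest.

```bash
python3 - <<'E'
from h import *
import json
o=sensors.get_obs();print(o['time'],o['tool_pos'],o['ee_rot'],abs(o['qvel']).max().round(3),o['joint_positions'])
snap('wrist','w2');m=optics.camera_model('wrist')
o=sensors.get_obs();print(o['time'],o['tool_pos'],abs(o['qvel']).max().round(3))
snap('wrist','w2');m=optics.camera_model('wrist')
json.dump({k:np.array(v).tolist() for k,v in m.items()},open('w2.json','w'))
im=cv2.imread('pics/w2.png');cv2.imwrite('pics/w2b.png',cv2.resize(im,(800,600),interpolation=cv2.INTER_CUBIC))
E
```

```text
1.4833 [0.51089134 0.05244533 0.3387201 ] [-3.14036971 -0.0051896   1.46446692] 0.081 [-0.01150596  0.01008052  1.23846116  0.00557007  1.8937724   0.09658626]
1.5333 [0.50964812 0.04924435 0.33864858] 0.074
```

View pics/w2b.png

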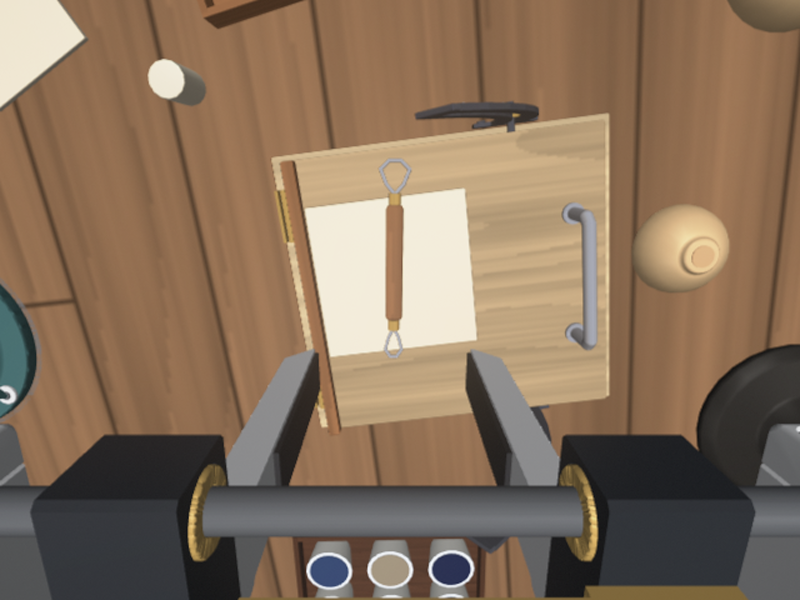

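Settled view: the tool handle's wooden ends are at (394,205) and (394,321), and the bar handle runs from (587,215) to (590,343).

```bash
cat >> fit.py <<'E'
import json
try:
    M['wrist']=json.load(open('w2.json'))
except Exception: pass
V=lambda u,v:('wrist',u*.8,v*.8)
E
python3 - <<'E'
from fit import *
for n,u,v,z in(('toolA',394,205,.053),('toolB',394,321,.053),('barA',587,214,.076),('barB',590,344,.076),('c++',608,115,.036),('c+-',608,397,.036),('t1',305,208,.045),('t2',464,189,.045),('t3',477,340,.045),('t4',332,356,.045)):
    print(n,atz(*V(u,v),z,M['wrist']).round(4))
l=fit([(S(247,197),(-.055,0,.053)),(S(393,158),(.055,0,.053)),(D(257,190),(.055,0,.053)),(D(287,97),(-.055,0,.053)),(V(394,205),(.055,0,.053)),(V(394,321),(-.055,0,.053))],[.45,0,1.5])
e=fit([(S(320,395),(.118,-.058,.076)),(S(486,325),(.118,.058,.076)),(D(100,50),(.118,-.058,.076)),(D(76,142),(.118,.058,.076)),(V(587,214),(.118,.058,.076)),(V(590,344),(.118,-.058,.076)),
(V(608,115),(.15,.14,.036)),(V(608,397),(.15,-.14,.036)),(S(230,527),(.15,-.14,.036)),(S(607,352),(.15,.14,.036)),(D(86,25),(.15,-.14,.036)),(D(30,238),(.15,.14,.036))],[.56,0,0])
print(sensors.get_obs()['tool_pos'],sensors.get_obs()['ee_rot'])
E
```

```text
toolA [0.516  0.0935 0.053 ]
toolB [ 0.5034 -0.0168  0.053 ]
barA [0.6812 0.0686 0.076 ]
barB [ 0.6837 -0.0525  0.076 ]
c++ [0.7157 0.1491 0.036 ]
c+- [ 0.7184 -0.1323  0.036 ]
t1 [0.4336 0.0996 0.045 ]
t2 [0.5814 0.0999 0.045 ]
t3 [ 0.5835 -0.0488  0.045 ]
t4 [ 0.4364 -0.0493  0.045 ]
[0.5096 0.0391 1.4524] res [-2.6  0.3 -1.9 -0.8 -0.5 -2.6 -1.3  1.3  0.1 -0.2 -0.3 -1. ]
[0.5657 0.007  0.0174] res [ 0.2 -0.5 -1.5 -1.4 -0.6 -1.3 -0.7 -4.2  1.3  1.3  0.8 -3.  -2.2 -0.2
 -0.2 -1.3 -1.1 -1.   1.  -2.7  0.5 -1.3 -2.3 -3.9]
[0.50891765 0.04701832 0.33908193] [-3.13887930e+00  3.54960503e-04  1.45588453e+00]
```

send_rows --pt "0 -4 -38 0 0 0" --pt "0 -4 -38 0 0 0" --pt "0 0 -38 0 0 0" --pt "0 0 -38 0 0 0" --pt "0 0 -38 0 0 0" --pt "0 0 -36 0 0 0" --pt "0 0 -22 0 0 0" --pt "0 0 -11 0 0 0"

```text
time: 2.25
tool_pos: [0.5053, 0.0356, 0.0772]
ee_rot: [-3.134, 0.001, 1.449]
wrist_force: [0.9, -0.1, 0.6]
width: 0.0599
finger_force: 0.0
```

send_rows --pt "0 0 0 0 0 0" --pt "0 0 0 0 0 0"

```text
time: 2.42
tool_pos: [0.5089, 0.0362, 0.0822]
ee_rot: [3.141, 0.0, 1.45]
wrist_force: [0.1, -0.7, 0.8]
width: 0.0601
finger_force: 0.0
```

send_rows --pt "0 2 -5 0 0 0" --pt "0 0 -4 0 0 0" --pt "0 0 0 0 0 0" --pt "0 0 0 0 0 0"

```text
time: 2.75
tool_pos: [0.5091, 0.039, 0.0732]
ee_rot: [3.14, -0.0, 1.452]
wrist_force: [0.8, -0.4, 0.2]
width: 0.0601
finger_force: 0.0
```

send_rows --pt "0 0 0 0 0 0" --pt "0 0 0 0 0 0" --pt "0 0 0 0 0 0" --pt "0 0 0 0 0 0" --pt "0 0 0 0 0 0" --pt "0 0 0 0 0 0" --grip 4

```text
time: 3.25
tool_pos: [0.5087, 0.039, 0.0725]
ee_rot: [3.141, -0.0, 1.452]
wrist_force: [0.3, 0.7, -0.7]
width: 0.0234
finger_force: 0.0
```

send_rows --pt "0 0 0 0 0 0" --pt "0 0 0 0 0 0" --pt "0 0 0 0 0 0" --pt "0 0 0 0 0 0"

```text
time: 3.58
tool_pos: [0.5086, 0.039, 0.0725]
ee_rot: [3.142, 0.0, 1.452]
wrist_force: [-0.2, 0.4, 0.4]
width: 0.0157
finger_force: 30.0
```

send_rows --pt "0 0 15 0 0 0" --pt "0 0 30 0 0 0" --pt "0 0 38 0 0 0" --pt "0 0 38 0 0 0" --pt "0 0 38 0 0 0" --pt "0 0 38 0 0 0" --pt "0 0 35 0 0 0" --pt "0 10 10 0 0 -0.05"

```text
time: 4.25
tool_pos: [0.5102, 0.048, 0.3216]
ee_rot: [3.13, -0.001, 1.399]
wrist_force: [0.4, -0.5, 1.2]
width: 0.0157
finger_force: 30.0
```

send_rows --pt "-2 25 0 0 0 -0.1" --pt "-2 25 0 0 0 -0.1" --pt "-2 25 0 0 0 -0.1" --pt "-2 25 0 0 0 -0.1" --pt "-2 25 0 0 0 -0.1" --pt "-2 25 0 0 0 -0.1" --pt "-2 25 0 0 0 -0.1" --pt "-2 25 0 0 0 -0.1"

```text
time: 4.92
tool_pos: [0.4923, 0.2502, 0.3143]
ee_rot: [3.142, 0.0, 0.597]
wrist_force: [-0.6, -0.4, -1.0]
width: 0.0162
finger_force: 30.0
```

send_rows --pt "-2 25 0 0 0 -0.1" --pt "-2 25 0 0 0 -0.1" --pt "-2 25 0 0 0 -0.1" --pt "-2 25 0 0 0 -0.1" --pt "-1 1 0 0 0 -0.028" --pt "0 0 0 0 0 0" --pt "0 0 0 0 0 0" --pt "0 0 0 0 0 0"

```text
time: 5.58
tool_pos: [0.4838, 0.3494, 0.3145]
ee_rot: [3.141, 0.0, 0.174]
wrist_force: [-0.3, 0.1, -1.0]
width: 0.0156
finger_force: 30.0
```

```bash
python3 - <<'E'
from h import *
import json
o=sensors.get_obs();print(o['time'],o['tool_pos'],o['ee_rot'],abs(o['qvel']).max().round(3),o['joint_positions'])
m=optics.camera_model('wrist');snap('wrist','w3')
json.dump({k:np.array(v).tolist() for k,v in m.items()},open('w3.json','w'))
im=cv2.imread('pics/w3.png');cv2.imwrite('pics/w3b.png',cv2.resize(im,(800,600),interpolation=cv2.INTER_CUBIC))
E
```

```text
5.5833 [0.48377095 0.3494437  0.31446377] [3.14116004e+00 1.35440228e-04 1.73830547e-01] 0.009 [ 5.30768814e-01  1.93884474e-01  1.08595107e+00 -3.73758576e-04
  1.86203515e+00  1.92762729e+00]
```

View pics/w3b.png

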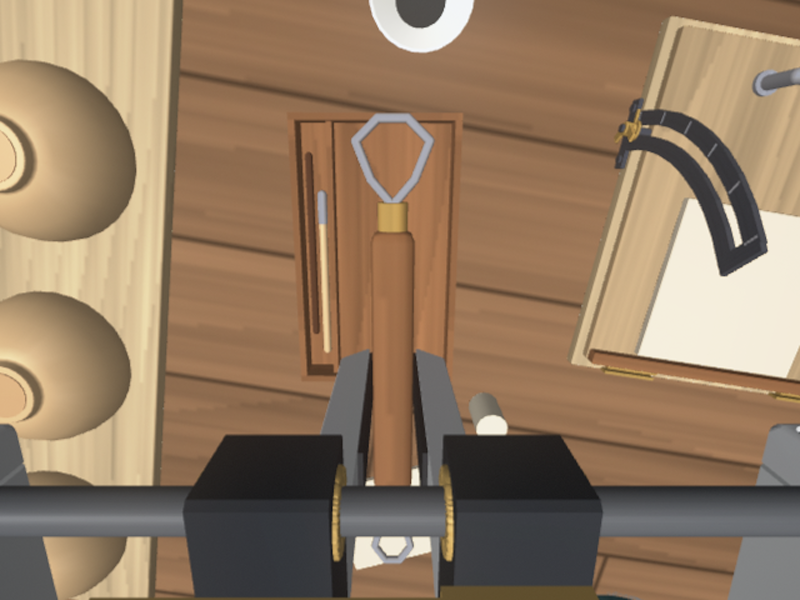

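The tray's far rim corners are at (289,113) and (463,113), its near-left corner is at (304,380), and the rib runs along u=332.

```bash
python3 - <<'E'
from fit import *
M['wrist']=json.load(open('w3.json'))
for n,u,v,z in(('++',289,113,.035),('+-',463,113,.035),('-+',304,379,.035),('rib+',332,122,.027),('rib-',337,374,.027)):
    print(n,atz(*V(u,v),z,M['wrist']).round(4))
t=fit([(V(289,113),(.125,.075,.035)),(V(463,113),(.125,-.075,.035)),(V(304,379),(-.125,.075,.035))],[.48,.36,.17])
print('floor',W(t,(0,-.018,.006)))
E
```

```text
++ [0.5914 0.458  0.035 ]
+- [0.617  0.3122 0.035 ]
-+ [0.3481 0.4152 0.035 ]
rib+ [0.5911 0.4221 0.027 ]
rib- [0.3553 0.384  0.027 ]
[0.4814 0.3631 0.1749] res [-0.6 -0.2  1.2 -0.4 -0.3  2. ]
floor [0.48456147 0.34538204 0.006     ]
```

send_rows --pt "1 -4 -30 0 0 0" --pt "0 0 -38 0 0 0" --pt "0 0 -38 0 0 0" --pt "0 0 -38 0 0 0" --pt "0 0 -38 0 0 0" --pt "0 0 -38 0 0 0" --pt "0 0 -25 0 0 0" --pt "0 0 -15 0 0 0"

```text
time: 6.3
tool_pos: [0.4826, 0.3437, 0.0501]
ee_rot: [3.139, 0.006, 0.173]
wrist_force: [-0.4, 0.5, -0.4]
width: 0.0156
finger_force: 30.0
```

send_rows --pt "0 0 -8 0 0 0" --pt "0 0 0 0 0 0" --pt "0 0 0 0 0 0" --pt "0 0 0 0 0 0"

```text
time: 6.63
tool_pos: [0.486, 0.3465, 0.0487]
ee_rot: [-3.14, -0.004, 0.173]
wrist_force: [0.2, 0.4, -0.0]
width: 0.0156
finger_force: 30.0
```

send_rows --pt "0 0 -6 0 0 0" --pt "0 0 -4 0 0 0" --pt "0 0 -3 0 0 0" --pt "0 0 0 0 0 0" --pt "0 0 0 0 0 0"

```text
time: 7.05
tool_pos: [0.4846, 0.346, 0.0334]
ee_rot: [3.141, 0.0, 0.174]
wrist_force: [0.6, 0.5, -0.7]
width: 0.0156
finger_force: 30.0
```

send_rows --pt "0 0 0 0 0 0" --pt "0 0 0 0 0 0" --pt "0 0 0 0 0 0" --pt "0 0 0 0 0 0" --pt "0 0 0 0 0 0" --grip 36

```text
time: 7.47
tool_pos: [0.4847, 0.346, 0.0336]
ee_rot: [3.142, -0.0, 0.174]
wrist_force: [0.4, -0.7, -0.7]
width: 0.0359
finger_force: 0.0
```

send_rows --pt "0 0 15 0 0 0" --pt "0 0 30 0 0 0" --pt "0 0 38 0 0 0" --pt "0 0 38 0 0 0" --pt "0 0 38 0 0 0" --pt "0 0 38 0 0 0" --pt "0 0 38 0 0 0" --pt "0 0 38 0 0 0"

```text
time: 8.13
tool_pos: [0.4843, 0.3458, 0.3086]
ee_rot: [-3.142, -0.0, 0.174]
wrist_force: [1.4, 0.2, 0.1]
width: 0.0362
finger_force: 0.0
```

```bash
python3 - <<'E'
from h import *
o=sensors.get_obs();print(o['time'],o['tool_pos'],o['ee_rot'],o['width'])
a=snap('side','b2');b=snap('scene','a2')
A=cv2.resize(a[370:480,225:395],(510,330));B=cv2.resize(b[150:260,390:530],(420,330))[:,:280]
cv2.imwrite('pics/c2.png',np.hstack([A,B])[:,:,::-1])
E
```

```text
8.1333 [0.484259   0.34578122 0.3086114 ] [-3.14150942e+00 -4.21135604e-04  1.73858942e-01] 0.03616500540675614
```

View pics/c2.png

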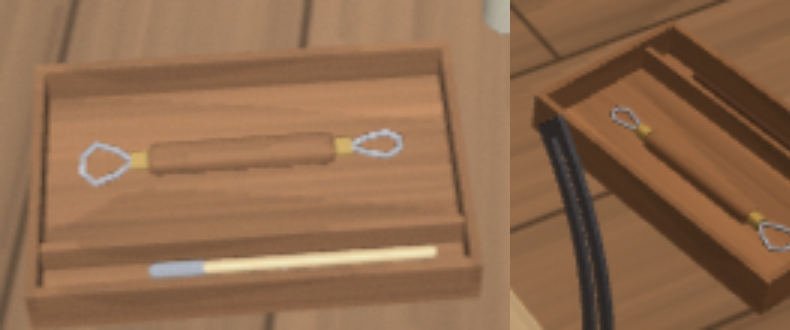

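The tool lies flat in the empty part of the tray, well centred. Next I move over the bar handle.

send_rows --pt "14 -24 0 0 0 0.101" --pt "14 -24 0 0 0 0.101" --pt "14 -24 0 0 0 0.101" --pt "14 -24 0 0 0 0.101" --pt "14 -24 0 0 0 0.101" --pt "14 -24 0 0 0 0.101" --pt "14 -24 0 0 0 0.101" --pt "14 -24 0 0 0 0.101" --grip 44

```text
time: 8.9
tool_pos: [0.597, 0.1527, 0.3056]
ee_rot: [-3.141, 0.001, 0.987]
wrist_force: [0.6, 0.5, -0.2]
width: 0.0442
finger_force: 0.0
```

send_rows --pt "14 -24 0 0 0 0.101" --pt "14 -24 0 0 0 0.101" --pt "14 -24 0 0 0 0.101" --pt "14 -24 0 0 0 0.101" --pt "14 -24 0 0 0 0.101" --pt "14 -24 0 0 0 0.101" --pt "0 0 0 0 0 0" --pt "0 0 0 0 0 0"

```text
time: 9.57
tool_pos: [0.6809, 0.0086, 0.3045]
ee_rot: [-3.139, -0.001, 1.584]
wrist_force: [0.2, 1.2, -0.0]
width: 0.0441
finger_force: 0.0
```

send_rows --pt "0 0 -36 0 0 0" --pt "0 0 -36 0 0 0" --pt "0 0 -30 0 0 0" --pt "0 0 -18 0 0 0" --pt "0 0 0 0 0 0" --pt "0 0 0 0 0 0" --pt "0 0 0 0 0 0"

```text
time: 10.15
tool_pos: [0.6812, 0.0109, 0.1888]
ee_rot: [3.138, 0.0, 1.588]
wrist_force: [-0.3, -0.2, 0.9]
width: 0.0442
finger_force: 0.0
```

```bash
python3 - <<'E'
from h import *
import json
o=sensors.get_obs();print(o['time'],o['tool_pos'],o['ee_rot'],o['joint_positions'])
m=optics.camera_model('wrist');snap('wrist','w4')
json.dump({k:np.array(v).tolist() for k,v in m.items()},open('w4.json','w'))
im=cv2.imread('pics/w4.png');cv2.imwrite('pics/w4b.png',cv2.resize(im,(800,600),interpolation=cv2.INTER_CUBIC))
E
```

```text
10.15 [0.68118151 0.01086166 0.18879237] [3.13829026e+00 3.44215592e-05 1.58843433e+00] [-6.73502640e-02  3.90221300e-01  1.08672766e+00  2.47041816e-04
  1.66135029e+00 -8.49655770e-02]
```

View pics/w4b.png

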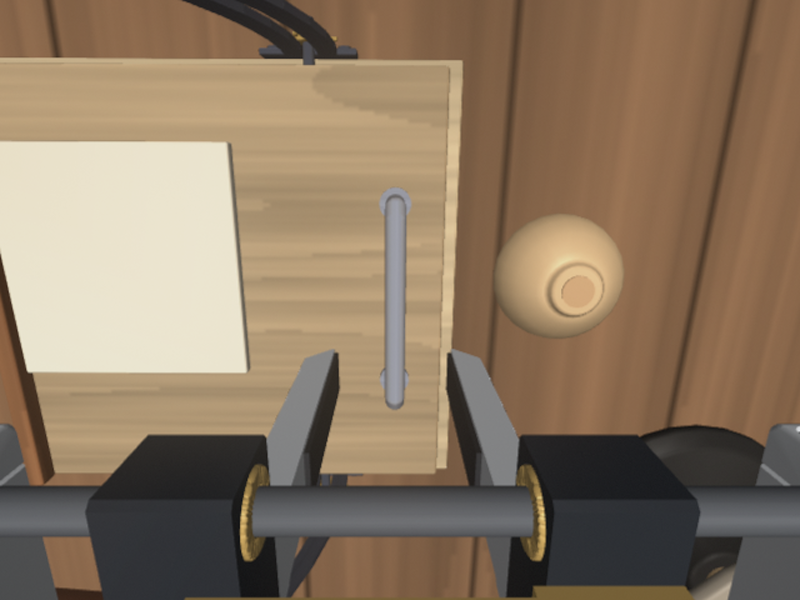

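The bar lies centred between the fingers (u≈395) and parallel to the pads. I'll descend and grip.

send_rows --pt "1 -2 -30 0 0 0" --pt "0 0 -30 0 0 0" --pt "0 0 -22 0 0 0" --pt "0 0 -15 0 0 0" --pt "0 0 -8 0 0 0" --pt "0 0 0 0 0 0" --pt "0 0 0 0 0 0"

```text
time: 10.78
tool_pos: [0.6827, 0.008, 0.0834]
ee_rot: [3.139, 0.0, 1.588]
wrist_force: [0.4, -0.3, -0.4]
width: 0.0442
finger_force: 0.0
```

```bash
python3 - <<'E'
from fit import *
M['wrist']=json.load(open('w4.json'))
for u,v,z in((396,200,.076),(395,398,.076),(230,143,.045),(248,373,.045)): print(atz(*V(u,v),z,M['wrist']).round(4))
E
```

```text
[0.6835 0.074  0.076 ]
[ 0.6852 -0.0462  0.076 ]
[0.5846 0.1033 0.045 ]
[ 0.5856 -0.0451  0.045 ]
```

send_rows --pt "2 2 -1 0 0 0" --pt "0 0 0 0 0 0" --pt "0 0 0 0 0 0" --pt "0 0 0 0 0 0" --pt "0 0 0 0 0 0" --pt "0 0 0 0 0 0" --pt "0 0 0 0 0 0" --pt "0 0 0 0 0 0" --grip 2

```text
time: 11.45
tool_pos: [0.6831, 0.0099, 0.081]
ee_rot: [-3.141, 0.0, 1.588]
wrist_force: [-4.0, 0.2, 4.7]
width: 0.0108
finger_force: 30.0
```

```bash
python3 - <<'E'
import numpy as np
t=np.arange(0,.73,.025)+.1887
x=271.8*np.cos(t);z=271.8*np.sin(t)
for i in range(len(t)-1): print(i+1,round((i+1)*.025,3),np.diff(x)[i].round(1),np.diff(z)[i].round(1))
E
```

```text
1 0.025 -1.4 6.7
2 0.05 -1.5 6.6
3 0.075 -1.7 6.6
4 0.1 -1.9 6.5
5 0.125 -2.0 6.5
6 0.15 -2.2 6.4
7 0.175 -2.3 6.4
8 0.2 -2.5 6.3
9 0.225 -2.7 6.3
10 0.25 -2.8 6.2
11 0.275 -3.0 6.1
12 0.3 -3.1 6.0
13 0.325 -3.3 6.0
14 0.35 -3.4 5.9
15 0.375 -3.6 5.8
16 0.4 -3.7 5.7
17 0.425 -3.8 5.6
18 0.45 -4.0 5.5
19 0.475 -4.1 5.4
20 0.5 -4.3 5.3
21 0.525 -4.4 5.2
22 0.55 -4.5 5.1
23 0.575 -4.6 5.0
24 0.6 -4.8 4.8
25 0.625 -4.9 4.7
26 0.65 -5.0 4.6
27 0.675 -5.1 4.5
28 0.7 -5.2 4.3
29 0.725 -5.3 4.2
```

send_rows --pt "-1.4 0 6.7 0 -0.025 0" --pt "-1.5 0 6.6 0 -0.025 0" --pt "-1.7 0 6.6 0 -0.025 0" --pt "-1.9 0 6.5 0 -0.025 0" --pt "-2.0 0 6.5 0 -0.025 0" --pt "-2.2 0 6.4 0 -0.025 0" --pt "0 0 0 0 0 0" --pt "0 0 0 0 0 0"

```text
time: 12.12
tool_pos: [0.6726, 0.0098, 0.1199]
ee_rot: [2.99, 0.003, 1.587]
wrist_force: [2.0, -0.1, -5.3]
width: 0.011
finger_force: 30.0
```

send_rows --pt "-2.3 0 6.4 0 -0.025 0" --pt "-2.5 0 6.3 0 -0.025 0" --pt "-2.7 0 6.3 0 -0.025 0" --pt "-2.8 0 6.2 0 -0.025 0" --pt "-3.0 0 6.1 0 -0.025 0" --pt "-3.1 0 6.0 0 -0.025 0" --pt "-3.3 0 6.0 0 -0.025 0" --pt "-3.4 0 5.9 0 -0.025 0"

```text
time: 12.78
tool_pos: [0.65, 0.0095, 0.1686]
ee_rot: [2.791, 0.006, 1.586]
wrist_force: [3.4, -1.7, -3.8]
width: 0.0112
finger_force: 30.0
```

send_rows --pt "-3.6 0 5.8 0 -0.025 0" --pt "-3.7 0 5.7 0 -0.025 0" --pt "-3.8 0 5.6 0 -0.025 0" --pt "-4.0 0 5.5 0 -0.025 0" --pt "-4.1 0 5.4 0 -0.025 0" --pt "-4.3 0 5.3 0 -0.025 0" --pt "0 0 0 0 0 0" --pt "0 0 0 0 0 0"

```text
time: 13.45
tool_pos: [0.6264, 0.0093, 0.2025]
ee_rot: [2.641, 0.009, 1.585]
wrist_force: [2.8, -3.4, -2.9]
width: 0.0111
finger_force: 30.0
```

send_rows --pt "-4.4 0 5.2 0 -0.025 0" --pt "-4.5 0 5.1 0 -0.025 0" --pt "-4.6 0 5.0 0 -0.025 0" --pt "0 0 0 0 0 0" --pt "0 0 0 0 0 0"

```text
time: 13.87
tool_pos: [0.6131, 0.0091, 0.2176]
ee_rot: [2.567, 0.011, 1.584]
wrist_force: [3.2, -4.2, -2.8]
width: 0.011
finger_force: 30.0
```

```bash
python3 - <<'E'
from fit import *
o=sensors.get_obs();print(o['tool_pos'],o['ee_rot'])
b=snap('scene','a3')
cv2.imwrite('pics/a3b.png',cv2.resize(b[225:325,235:345],None,fx=6,fy=6,interpolation=cv2.INTER_CUBIC)[:590,:,::-1])
e=[.566,.009,.017]
p=lambda a,y,r:(proj('scene',W(e,(-.15+r*np.cos(a),y,.03+r*np.sin(a))),M['scene'])-[235,225])*6
for a in(.55,.6,.65): print(a,p(a,-.154,.228).round(),p(a,-.162,.232).round())
E
```

```text
[0.61312151 0.00914341 0.21760019] [2.56698642 0.01060539 1.58426123]
0.55 [244. 380.] [223. 394.]
0.6 [232. 345.] [212. 358.]
0.65 [221. 310.] [199. 322.]
```

View pics/a3b.png

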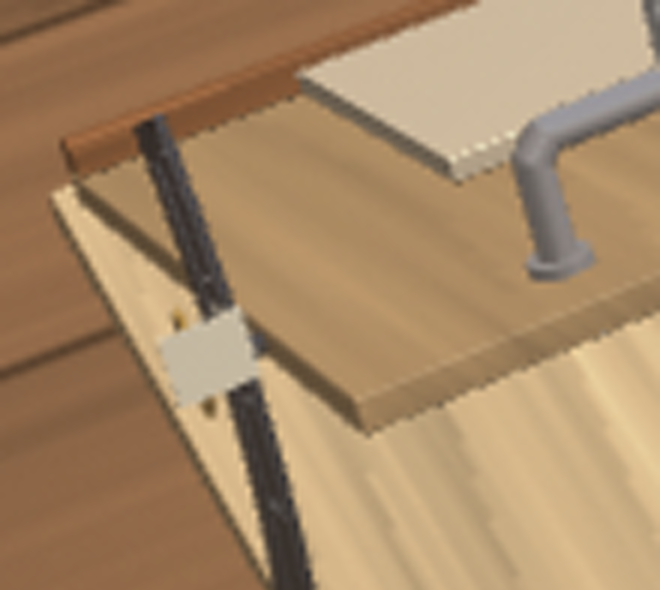

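The tape is at about (210,357), with brass wing-nut ends peeking out behind it at (180,320) and (208,408). The board's far corner is at (360,403) top and (368,433) bottom.

```bash
python3 - <<'E'
from fit import *
b=cv2.imread('pics/a3.png').astype(int)
e=[.566,.009,.017]
q=lambda r,y,h,a:(proj('scene',W(e,(-.15+r*np.cos(a)-h*np.sin(a),y,.03+r*np.sin(a)+h*np.cos(a))),M['scene'])-[235,225])*6
for a in(.54,.56,.58,.6,.62):
  print(a,'top',q(.3,-.14,.006,a).round(),'bot',q(.3,-.14,-.006,a).round(),'nut',q(.216,-.163,0,a).round(),'tape',q(.232,-.16,0,a).round(), 'post foot',q(.268,-.06,.006,a).round())
print('tape corners .6', [q(.232,y,h,.6).round() for y in(-.148,-.172) for h in(-.011,.011)])
p=b[225:325,235:345]; m=((p.max(2)-p.min(2)<35)&(p.min(2)>150)).astype(np.uint8)
n,l,s,c=cv2.connectedComponentsWithStats(m)
print([(s[i],((c[i]+.5)*6).round()) for i in range(1,n) if s[i][4]>20])
# flat-board tape ray in first image same fit: start image pointer
E
```

```text
0.54 top [369. 424.] bot [380. 462.] nut [205. 386.] tape [232. 398.] post foot [576. 286.]
0.56 top [363. 405.] bot [375. 443.] nut [201. 373.] tape [227. 384.] post foot [572. 270.]
0.58 top [357. 385.] bot [369. 424.] nut [197. 360.] tape [223. 370.] post foot [567. 253.]
0.6 top [351. 366.] bot [363. 405.] nut [193. 347.] tape [218. 356.] post foot [562. 236.]
0.62 top [344. 346.] bot [357. 385.] nut [188. 334.] tape [213. 341.] post foot [556. 219.]
tape corners .6 [array([266., 374.]), array([244., 306.]), array([192., 405.]), array([169., 337.])]
[(array([90, 12, 20, 10, 67], dtype=int32), array([600., 102.]))]
```

send_rows --pt "-2.9 0 2.9 0 -0.015 0" --pt "-2.9 0 2.9 0 -0.015 0" --pt "0 0 0 0 0 0" --pt "0 0 0 0 0 0" --pt "0 0 0 0 0 0" --pt "0 0 0 0 0 0"

```text
time: 14.42
tool_pos: [0.6077, 0.0091, 0.2231]
ee_rot: [2.538, 0.011, 1.584]
wrist_force: [3.4, -4.5, -3.3]
width: 0.011
finger_force: 30.0
```

```bash
python3 - <<'E'
from fit import *
o=sensors.get_obs();print(o['tool_pos'],o['ee_rot'],abs(o['qvel']).max(),o['wrist_force'])
v=o['tool_pos'];print('theta from tcp',np.arctan2(v[2]-.03,v[0]-.416)-.1887, np.hypot(v[2]-.03,v[0]-.416))
b=snap('scene','a4');a=cv2.imread('pics/a3.png')[:,:,::-1]
# image shift of the board's far corner/post between the pictures
for (u,w,n) in((56,62,'corner'),(90,40,'post')):
    t=np.ascontiguousarray(a[225+w-9:225+w+9,235+u-9:235+u+9]);s=np.ascontiguousarray(b[225+w-21:225+w+21,235+u-21:235+u+21])
    r=cv2.matchTemplate(s,t,cv2.TM_CCOEFF_NORMED);_,mx,_,loc=cv2.minMaxLoc(r);print(n,mx,np.array(loc)-12)
# brass pixels near the tape
h=cv2.cvtColor(b,cv2.COLOR_RGB2HSV)[270:300,258:285]
m=((h[...,0]>15)&(h[...,0]<28)&(h[...,1]>130)&(h[...,2]>80)&(h[...,2]<200))
ys,xs=np.nonzero(m);print('brass',[(int((x+258-235)*6+3),int((y+270-225)*6+3)) for x,y in zip(xs,ys)])
E
```

```text
[0.6077238  0.00905866 0.22310381] [2.53760876 0.01108648 1.58397493] 0.0033855789551649113 [ 3.37521799 -4.45322852 -3.27462691]
theta from tcp 0.6002842132628455 0.2721159625596267
corner 0.9658795595169067 [-1 -4]
post 0.9667326211929321 [-1 -4]
brass [(171, 297), (171, 303), (177, 303), (177, 309), (177, 315), (183, 315), (183, 321)]
```

```bash
python3 -c "
from bench import ticket; print(ticket.close_job())"
```

```text
the job is handed in; nothing more can be done
None
```

I laid the loop tool flat in the empty part of the tray, then raised the board to about 0.60 rad and handed the job in still gripping the handle. The board's angle and the tape's, both measured from the images, agree within about 0.02 rad (about 0.044 is allowed), but handing in returned no verdict and I took no last look at the tile.

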